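# Load the kiln tray in reverse order

## Task

Move the four clay vases from the drying board to the steel kiln tray, one to each bay, in the reverse order of the row: the vase that started at the left end of the board (as the robot sees it) goes in the bay at the right end of the tray, the second from the left in the second bay from the right, and so on. Set each one down gently without dropping it, standing upright on the bay floor near the middle of its bay, and let none fall over, and do not push the cup, the rib or the spatula about.

Things in the scene. Friction and masses are not known exactly. Their poses are not given: they have to be found in the camera images.
- round_vase: one-piece terracotta bud vase, round-bellied: belly 56 mm across at 28 mm height, foot 36 mm across; 92 mm tall, straight round neck 22 mm thick from 54 to 92 mm above the foot, good to grip. Rigid, about 0.18 kg. Origin: centre of the foot's underside, z up. Yaw does not matter. Starts on the round_bat.
- cone_vase: one-piece terracotta bud vase, cone-shaped: widest (48 mm) at the foot, tapering straight to the neck; 104 mm tall, straight round neck 22 mm thick from 66 to 104 mm above the foot, good to grip. Rigid, about 0.18 kg. Origin: centre of the foot's underside, z up. Yaw does not matter. Starts on the cone_bat.
- straight_vase: one-piece terracotta bud vase, straight-sided cylinder 44 mm across with a flat shoulder; 88 mm tall, straight round neck 26 mm thick from 50 to 88 mm above the foot, good to grip. Rigid, about 0.18 kg. Origin: centre of the foot's underside, z up. Yaw does not matter. Starts on the straight_bat.
- gourd_vase: one-piece terracotta bud vase, gourd-shaped: lower bulge 52 mm, waist 28 mm, upper bulge 40 mm across at 46 mm height, foot 40 mm across; 98 mm tall, straight round neck 20 mm thick from 62 to 98 mm above the foot, good to grip. Rigid, about 0.18 kg. Origin: centre of the foot's underside, z up. Yaw does not matter. Starts on the gourd_bat.
- round_bat: white plaster disc, 74 mm across, 8 mm thick, fixed on the board; the round vase starts on it, within 5 mm of its middle along x and y. It marks that vase's starting place in the row, drawn afresh each time. Origin: centre of its underside; top 8 mm above it.
- cone_bat: white plaster disc, 74 mm across, 8 mm thick, fixed on the board; the cone vase starts on it, within 5 mm of its middle along x and y. It marks that vase's starting place in the row, drawn afresh each time. Origin: centre of its underside; top 8 mm above it.
- straight_bat: white plaster disc, 74 mm across, 8 mm thick, fixed on the board; the straight vase starts on it, within 5 mm of its middle along x and y. It marks that vase's starting place in the row, drawn afresh each time. Origin: centre of its underside; top 8 mm above it.
- gourd_bat: white plaster disc, 74 mm across, 8 mm thick, fixed on the board; the gourd vase starts on it, within 5 mm of its middle along x and y. It marks that vase's starting place in the row, drawn afresh each time. Origin: centre of its underside; top 8 mm above it.
- board: wooden drying board, fixed, 96 x 336 x 18 mm (x, y, z); the four discs stand in one row along its y axis, at about y = -120, -40, 40, 120 mm. Origin: centre of its underside, on the table; y points to the robot's left within 10 degrees. It lies nearer to the robot than the tray or beyond it, as drawn, rows about 160 to 200 mm apart.
- tray: dark steel kiln tray, fixed, 86 x 326 mm (x, y), a bow handle at each end 24 mm further out; four square bays 74 x 74 mm along its y axis, centres at x = 0, y = -120, -40, 40, 120 mm. Bay floor 12 mm above the origin, walls 6 mm thick rising 10 mm above the floor. Origin: centre of its underside, on the table; y points to the robot's left within 10 degrees.
- water_cup: bystander: white cup, 72 mm across, 85 mm tall, standing left of the work. Origin: centre of its underside.
- wood_rib: bystander: flat wooden shaping rib 100 x 50 x 8 mm, lying right of the work. Origin: centre of its underside.
- spatula: bystander: metal spatula lying right of the work. Origin: under its middle.
Not all that is in view belongs to the job. Leave any turquoise or yellow look-alike of the cone_vase alone.

How it is judged (in metres and radians):
At the end, for the whole second after the job is handed in: Each vase stands upright (within 0.12 rad) and at rest on the floor of the bay mirroring its starting place (left end to right end and so on), its foot within 15 mm of the bay's centre along each tray axis (((y of round_bat in the frame of board between -0.15 and -0.09 m and y of round_vase in the frame of tray between 0.105 and 0.135 m) or (y of round_bat in the frame of board between -0.07 and -0.01 m and y of round_vase in the frame of tray between 0.025 and 0.055 m) or (y of round_bat in the frame of board between 0.01 and 0.07 m and y of round_vase in the frame of tray between -0.055 and -0.025 m) or (y of round_bat in the frame of board between 0.09 and 0.15 m and y of round_vase in the frame of tray between -0.135 and -0.105 m)) and x of round_vase in the frame of tray between -0.015 and 0.015 m and z of round_vase in the frame of tray between 0.007 and 0.017 m and angle between each of round_vase, cone_vase, straight_vase, gourd_vase's own z axis and vertical below 0.12 rad and linear speed of each of round_vase, cone_vase, straight_vase, gourd_vase below 0.02 m/s and angular speed of each of round_vase, cone_vase, straight_vase, gourd_vase below 0.2 rad/s and ((y of cone_bat in the frame of board between -0.15 and -0.09 m and y of cone_vase in the frame of tray between 0.105 and 0.135 m) or (y of cone_bat in the frame of board between -0.07 and -0.01 m and y of cone_vase in the frame of tray between 0.025 and 0.055 m) or (y of cone_bat in the frame of board between 0.01 and 0.07 m and y of cone_vase in the frame of tray between -0.055 and -0.025 m) or (y of cone_bat in the frame of board between 0.09 and 0.15 m and y of cone_vase in the frame of tray between -0.135 and -0.105 m)) and x of cone_vase in the frame of tray between -0.015 and 0.015 m and z of cone_vase in the frame of tray between 0.007 and 0.017 m and ((y of straight_bat in the frame of board between -0.15 and -0.09 m and y of straight_vase in the frame of tray between 0.105 and 0.135 m) or (y of straight_bat in the frame of board between -0.07 and -0.01 m and y of straight_vase in the frame of tray between 0.025 and 0.055 m) or (y of straight_bat in the frame of board between 0.01 and 0.07 m and y of straight_vase in the frame of tray between -0.055 and -0.025 m) or (y of straight_bat in the frame of board between 0.09 and 0.15 m and y of straight_vase in the frame of tray between -0.135 and -0.105 m)) and x of straight_vase in the frame of tray between -0.015 and 0.015 m and z of straight_vase in the frame of tray between 0.007 and 0.017 m and ((y of gourd_bat in the frame of board between -0.15 and -0.09 m and y of gourd_vase in the frame of tray between 0.105 and 0.135 m) or (y of gourd_bat in the frame of board between -0.07 and -0.01 m and y of gourd_vase in the frame of tray between 0.025 and 0.055 m) or (y of gourd_bat in the frame of board between 0.01 and 0.07 m and y of gourd_vase in the frame of tray between -0.055 and -0.025 m) or (y of gourd_bat in the frame of board between 0.09 and 0.15 m and y of gourd_vase in the frame of tray between -0.135 and -0.105 m)) and x of gourd_vase in the frame of tray between -0.015 and 0.015 m and z of gourd_vase in the frame of tray between 0.007 and 0.017 m); the robot touches nothing.
It fails at once if a vase falls over (angle between any of round_vase, cone_vase, straight_vase, gourd_vase's own z axis and vertical above 0.8 rad).
It fails at once if a vase is dropped: it falls freely, out of the fingers, faster than 0.45 m/s (more than about 10 mm) ((contact force between round_vase and the fingers below 0.05 N and linear speed of round_vase above 0.45 m/s) or (contact force between cone_vase and the fingers below 0.05 N and linear speed of cone_vase above 0.45 m/s) or (contact force between straight_vase and the fingers below 0.05 N and linear speed of straight_vase above 0.45 m/s) or (contact force between gourd_vase and the fingers below 0.05 N and linear speed of gourd_vase above 0.45 m/s)).
It fails at once if a vase is pressed hard onto the tray (over 50 N) (contact force between any of round_vase, cone_vase, straight_vase, gourd_vase and tray above 50 N).
It fails at once if the cup, the rib or the spatula is pushed more than 30 mm from its place (distance of any of water_cup, wood_rib, spatula from where it was at the start of the episode above 0.03 m).
It also fails if it takes over 112 s, if anything falls off the work surface, if the arm or the gripper's body presses on something with over 40 N, if the wrist force passes 120 N, or if a joint passes its speed limit or range.

## Robot

A 6-joint arm with a two-finger parallel gripper is mounted at the origin on the work surface. World frame = base frame: x ahead of the robot, y to its left, z up, the work surface at z = 0. Lengths are in mm, angles in rad, forces in N, time in s.
With the tool pointing down it reaches from about 350 to 775 mm from the base axis. Payload 7.3 kg.
Tool frame: the origin (TCP) lies on the mounting face of the last link; the fingertips stand 178 mm ahead of it and the grasp point (between the pads) lies 159 mm ahead of it; z points along the fingers, y is the line along which they close (so a half turn about z gives the same grasp; the last joint's range is limited). The gripper opens to 92 mm and grips with 3 to 60 N. Pads are 19 mm wide; open, the fingers measure 130 mm over their backs; the gripper's body (75 mm by 190 mm) begins 47 mm behind the grasp point.
Start: joints at [-1.313, 0.342, 1.524, -0, 1.275, -0.146], TCP at [206.3, -482.771, 404.741] pointing down, gripper open.
Joint ranges: [-2.53, 2.53], [-0.77, 2.02], [0.04, 2.7], [-1, 4.14], [0.28, 2.66], [-3.11, 3.11]. Speed limits (rad/s): [2.57, 2.57, 3.14, 3.14, 3.14, 3.14].

## Interface

Orientations are given as [roll, pitch, yaw] about the fixed x, y, z axes, in that order (R = Rz(yaw) Ry(pitch) Rx(roll)).
In Python, from plant import bot, vision gives the robot as it stands. The module is installed in compiled form; this text tells all that it offers.
- The arm moves only by the tool step_hand, called after ">>>" as a command line: name --argument value ..., lists and objects as JSON in quotes. Schema: {"type":"object","properties":{"segments":{"type":"array","items":{"type":"number"},"minItems":5,"maxItems":25},"only":{"type":"string"},"quiet":{"type":"boolean"},"lines":{"type":"string"}},"required":["segments"],"additionalProperties":false}. segments is one flat list of numbers that holds 1 to 5 rows one after another, with no inner brackets; each row has 5 numbers: the finger opening in mm, then dx, dy, dz in mm, then a turn about the tool's z in rad; each row is the pose to reach, as a shift and turn from the pose commanded when the call began, along the tool's axes at that moment; what a row does not reach only later rows make up. A row lasts 1/8 s, in which the tool goes at most 62.5 mm and 0.188 rad, less where a joint would pass 70% of its speed; a pose out of reach is approached as far as the arm can. The fingers move at their own pace and stop on an object; the grip force is fixed at half the most. Time passes only in rows, so rows that do not move let the fingers close. The tool returns the time, the measured TCP pose, the force, the opening and the grip force at its end. only (a regular expression) keeps the lines of the reply that match it, lines (a string "A,B") keeps lines A to B, and quiet returns only ok. Input that does not fit is refused with a message, and nothing moves.
- bot.get_obs(): the state, without advancing time (a new reading comes with each control period).
- vision.capture(name): name is "scene" or "top" or "wrist"; returns a dict with "color" (480x640x3 uint8, red, green, blue), "K" (3x3 intrinsics, pixels), "k1" (the pictures are not rectified: a ray, as slopes to the right and down, at radius r is drawn at 1 + k1 r^2 times it, then the intrinsics apply), "R" (3x3) and "t" (3): a world point X has camera coordinates R X + t. Camera axes: x right, y down, z forward; pixel columns grow to the right and rows downward; lengths in mm; the calibration is good to about 2 mm. A picture is of the moment at which its call begins. There is no depth.
- bot.close_job(): hands the job in; it is judged then, once.
The state is a dict: "time": time; "joint_positions": joint angles; "dq": joint speeds; "tau": joint torques, N m; "tool_pos": TCP position; "tcp_rot": TCP orientation; "contact_force": force on the tool from outside, world axes, zero at the start; "moment": the same for the moment, N m; "grip_width": finger opening in mm; "finger_force": force on a finger pad.
Only numpy, scipy, OpenCV 4.12 (cv2) and the standard library are available. Lean on these libraries where they do the work, as an engineer would, in place of code of your own. Each camera call takes 0.05 s, during which the arm holds its last target. There are 200 camera calls.

## Working session

There is one attempt and no reset: what is moved stays moved. The work goes in short steps, Python scripts to look and compute and a tool call to move; the robot and the scene stay as the last step left them, time stands still between calls to the robot, and variables do not carry over. Pictures are saved under pics/ and viewed, at most 14 in all, crops included, and the job is handed in when it is done.

```bash
mkdir -p pics
```

Run:
```python
from plant import bot, vision
import cv2,numpy as np
o=bot.get_obs(); print({k:np.round(v,3).tolist() for k,v in o.items()})
for n in ("scene","top"):
    c=vision.capture(n); cv2.imwrite(f"pics/{n}0.png",c["color"][:,:,::-1]); print(n,c["K"],c["k1"],c["R"],c["t"])
```

```text
{'time': 0.0, 'joint_positions': [-1.313, 0.343, 1.525, -0.0, 1.275, -0.146], 'dq': [0.001, -0.001, 0.0, -0.0, 0.0, -0.001], 'tau': [-0.001, -43.125, -24.422, 0.072, 0.056, -0.0], 'tool_pos': [206.282, -482.616, 404.057], 'tcp_rot': [-3.14, -0.0, 0.404], 'contact_force': [-0.714, 0.406, -0.165], 'moment': [0.007, -0.02, 0.014], 'finger_force': 0.0, 'grip_width': 91.555}
scene [[545.10365406   0.         323.38470749]
 [  0.         545.10365406 250.0029734 ]
 [  0.           0.           1.        ]] 0.04711766877812591 [[ 0.52415204  0.85139186  0.01991336]
 [ 0.63312756 -0.3739278  -0.67773704]
 [-0.56957364  0.36784495 -0.73503467]] [-260.22645333 -271.75066685 1432.48817186]
top [[459.90873253   0.         316.01895441]
 [  0.         459.90873253 235.4739557 ]
 [  0.           0.           1.        ]] -0.0357981941384088 [[-0.00863829 -0.99996167  0.00142881]
 [-0.996523    0.00849015 -0.08288445]
 [ 0.08286914 -0.00213982 -0.99655814]] [   2.16548203  513.18172876 1119.08387399]
```

View pics/top0.png

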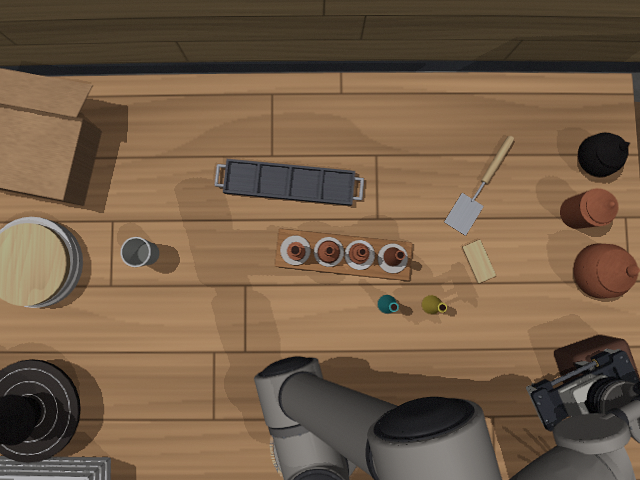

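View pics/scene0.png

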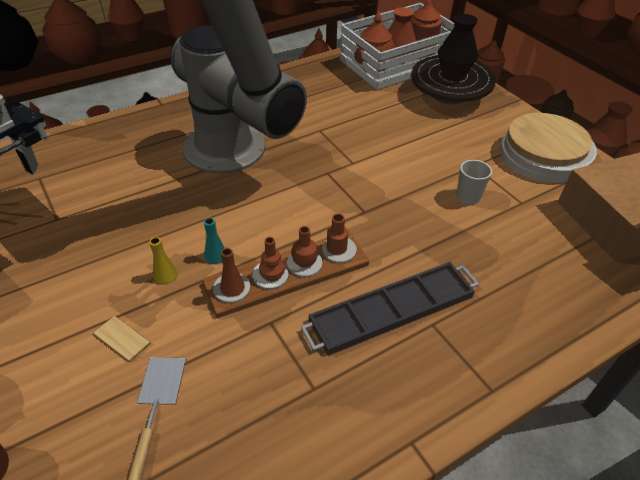

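Top view: board row at about row 250, with straight (297,250), round (331,250), gourd (361,253) and cone (396,256) from left to right. The tray is beyond it, centred near (290,182). The scene view agrees with the order straight, round, gourd, cone, and shows the turquoise and yellow decoys on the robot's side of the board.

Create h.py:
```python
import numpy as np,cv2
from plant import bot,vision
def norm(c,uv):
    k=c["k1"]; d=(np.atleast_2d(uv).astype(float)-c["K"][:2,2])/c["K"][0,0]
    u=d.copy()
    for _ in range(20): u=d/(1+k*(u**2).sum(1,keepdims=True))
    return u
def onplane(c,uv,z):
    n=norm(c,uv); r=np.c_[n,np.ones(len(n))]@c["R"]; o=-c["R"].T@c["t"]
    return o+r*((z-o[2])/r[:,2])[:,None]
def project(c,X):
    p=np.atleast_2d(X)@c["R"].T+c["t"]; s=p[:,:2]/p[:,2:]
    s=s*(1+c["k1"]*(s**2).sum(1,keepdims=True)); return s*c["K"][0,0]+c["K"][:2,2]
```

Run:
```python
from h import *
c=vision.capture("top"); im=c["color"]; hsv=cv2.cvtColor(im,cv2.COLOR_RGB2HSV)
def comps(m,amin,roi):
    x0,y0,x1,y1=roi; k=np.zeros_like(m); k[y0:y1,x0:x1]=m[y0:y1,x0:x1]
    cs,_=cv2.findContours(k,cv2.RETR_EXTERNAL,cv2.CHAIN_APPROX_NONE)
    return [q for q in cs if cv2.contourArea(q)>=amin]
H,S,V=cv2.split(hsv)
dark=((S<110)&(V<110)).astype(np.uint8)*255
for q in comps(dark,1500,(200,140,380,220)):
    r=cv2.minAreaRect(q); p=onplane(c,cv2.boxPoints(r),22); print("tray",r,p.round(1).tolist(),[np.linalg.norm(p[i]-p[i-1]).round(1) for i in range(4)],p.mean(0))
white=((S<60)&(V>150)).astype(np.uint8)*255
for q in comps(white,60,(270,225,420,285)):
    (u,v),r=cv2.minEnclosingCircle(q); p=onplane(c,[[u,v],[u+r,v]],26); print("bat",u,v,r,p[0].round(1),abs(p[1]-p[0])[1].round(1))
cv2.imwrite("pics/crop1.png",cv2.resize(im[225:285,270:420,::-1],None,fx=5,fy=5,interpolation=cv2.INTER_CUBIC))
s=vision.capture("scene"); cv2.imwrite("pics/crop2.png",cv2.resize(s["color"][200:360,200:360,::-1],None,fx=3.7,fy=3.7,interpolation=cv2.INTER_CUBIC))
cv2.imwrite("pics/tray1.png",cv2.resize(im[145:220,205:375,::-1],None,fx=4.7,fy=4.7,interpolation=cv2.INTER_CUBIC))
```

```text
tray ((285.5494384765625, 181.48092651367188), (139.60638427734375, 35.363792419433594), 5.440331935882568) [[623.3, 251.1, 22.0], [713.0, 243.7, 22.0], [675.9, -105.8, 22.0], [586.8, -96.0, 22.0]] [np.float64(349.0), np.float64(90.0), np.float64(351.5), np.float64(89.7)] [649.74259343  73.25564804  22.        ]
bat 392.0 265.5 12.010512351989746 [ 437.1 -188.4   26. ] 29.6
bat 358.5 264.0 10.547611236572266 [ 441.5 -106.    26. ] 26.0
bat 392.5 254.0 13.537086486816406 [ 465.4 -190.3   26. ] 33.5
bat 328.0 248.0 13.341764450073242 [481.6 -31.5  26. ] 32.9
bat 294.5492858886719 249.8873291015625 14.613581657409668 [477.6  51.   26. ] 36.0
```

View pics/crop1.png

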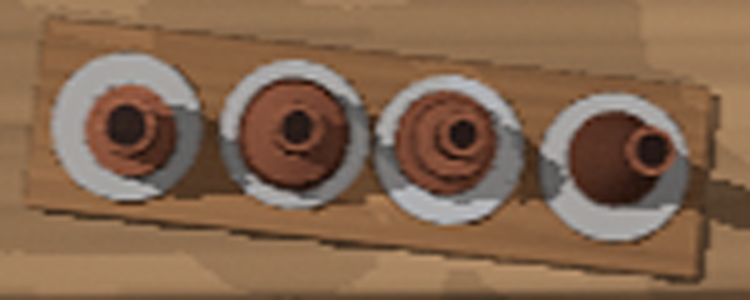

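View pics/tray1.png

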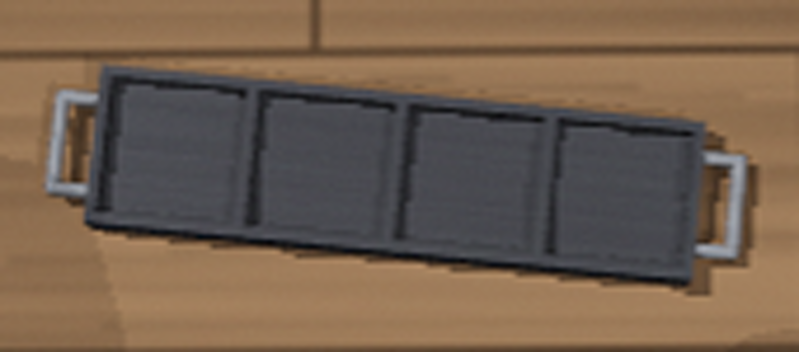

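Crop 1 shows the rims at crop pixels (127,125), (298,127), (463,133) and (651,150), and the bats at (127,127), (295,135), (450,149) and (615,167). The tray crop shows the tray's top corners at (103,66), (705,122), (690,278) and (88,222).

Run:
```python
from h import *
c=vision.capture("top")
f=lambda p,s,o:(np.array(p,float)+.5)/s-.5+o
T=onplane(c,f([(103,66),(705,122),(690,278),(88,222)],4.7,(205,145)),22)
print("tray sides",[np.linalg.norm(T[i]-T[i-1]).round(1) for i in range(4)],T.mean(0))
d=(T[0]+T[3]-T[1]-T[2]); yaw=np.arctan2(-d[0],d[1]);print("yaw",yaw)
for y in(-120,-40,40,120): print(y,(T.mean(0)[:2]+y*np.array([-np.sin(yaw),np.cos(yaw)])).round(1))
B=onplane(c,f([(48,15),(717,92),(697,283),(25,208)],5,(270,225)),18)
print("board sides",[np.linalg.norm(B[i]-B[i-1]).round(1) for i in range(4)],B.mean(0)); d=B[0]+B[3]-B[1]-B[2];print("byaw",np.arctan2(-d[0],d[1]))
s=vision.capture("scene")
for n,r,b,h in zip(["straight","round","gourd","cone"],[(127,125),(298,127),(463,133),(651,150)],[(127,127),(295,135),(450,149),(615,167)],[114,118,124,130]):
    P=onplane(c,f(r,5,(270,225)),h)[0]; Q=onplane(c,f(b,5,(270,225)),26)[0]
    print(n,"rim",P.round(1),"bat",Q.round(1),"scene px of rim",project(s,P).round(1), "in crop",((project(s,P)-200)*3.7).round())
```

```text
tray sides [np.float64(84.9), np.float64(323.7), np.float64(84.6), np.float64(321.5)] [650.33209876  64.61195248  22.        ]
yaw -0.10287931103878874
-120 [638.  -54.8]
-40 [646.2  24.8]
40 [654.4 104.4]
120 [662.7 184. ]
board sides [np.float64(96.6), np.float64(335.2), np.float64(95.3), np.float64(334.3)] [465.6700377  -71.07097802  18.        ]
byaw -0.12167403945354549
straight rim [473.7  46.  114. ] bat [477.3  49.9  26. ] scene px of rim [[338.1 217. ]] in crop [[511.  63.]]
round rim [471.9 -31.6 118. ] bat [472.7 -32.9  26. ] scene px of rim [[304.2 228.9]] in crop [[386. 107.]]
gourd rim [ 468.2 -105.6  124. ] bat [ 465.1 -109.1   26. ] scene px of rim [[269.5 239.6]] in crop [[257. 146.]]
cone rim [ 459.6 -189.1  130. ] bat [ 455.5 -190.3   26. ] scene px of rim [[226.9 251. ]] in crop [[ 99. 189.]]
```

View pics/crop2.png

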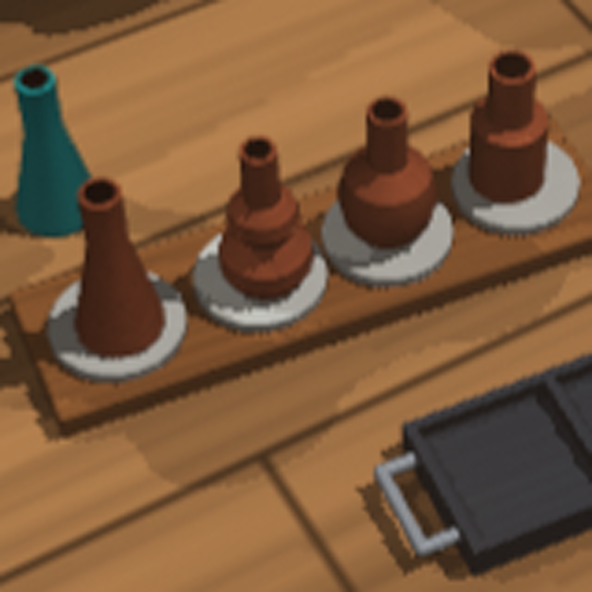

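Create d.py:
```python
import sys
from h import *
x,y,z,yaw=map(float,sys.argv[1:5]); o=bot.get_obs(); p=np.array(o["tool_pos"]); w=o["tcp_rot"][2]
d=np.array([x,y,z])-p; print("t",o["time"],"pos",p.round(1),"rot",np.round(o["tcp_rot"],3),"w",round(o["grip_width"],1),"ff",round(o["finger_force"],1))
print("tool d",(d[0]*np.cos(w)+d[1]*np.sin(w)).round(1),(d[0]*np.sin(w)-d[1]*np.cos(w)).round(1),-d[2].round(1),"turn",round(w-yaw,3))
```

```text
(no output)
```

>>> step_hand --segments '[70, 60, -30, 0, -0.18, 70, 120, -60, 0, -0.36, 70, 180, -90, 0, -0.54, 70, 240, -120, 0, -0.72, 70, 290, -142, 0, -0.9]'

```text
time: 0.92
tool_pos: [411.1, -244.2, 404.9]
tcp_rot: [3.141, 0.0, 1.309]
contact_force: [0.4, -0.8, 0.0]
grip_width: 70.1
finger_force: 0.0
```

```bash
python3 d.py 459.6 -189.1 380 1.46
```

```text
t 0.925 pos [ 411.1 -244.2  404.9] rot [3.141 0.    1.309] w 70.1 ff 0.0
tool d 65.8 32.6 24.9 turn -0.151
```

>>> step_hand --segments '[70, 33, 16, 25, -0.08, 70, 65.8, 32.6, 50, -0.151, 70, 65.8, 32.6, 65, -0.151, 70, 65.8, 32.6, 65, -0.151]'

```text
time: 1.42
tool_pos: [458.9, -190.6, 338.7]
tcp_rot: [-3.139, -0.001, 1.456]
contact_force: [-0.1, -0.8, 0.1]
grip_width: 70.2
finger_force: 0.0
```

```bash
python3 d.py 459.6 -189.1 273 1.46
```

Run:
```python
from h import *
c=vision.capture("wrist"); cv2.imwrite("pics/w1.png",c["color"][:,:,::-1]); print(project(c,[[459.6,-189.1,130],[455.5,-190.3,26]]))
```

```text
t 1.425 pos [ 458.9 -190.6  338.7] rot [-3.139e+00 -1.000e-03  1.456e+00] w 70.2 ff 0.0
tool d 1.6 0.5 65.7 turn -0.004
[[313.93784122 274.62277234]
 [308.79446042 221.89964854]]
```

View pics/w1.png

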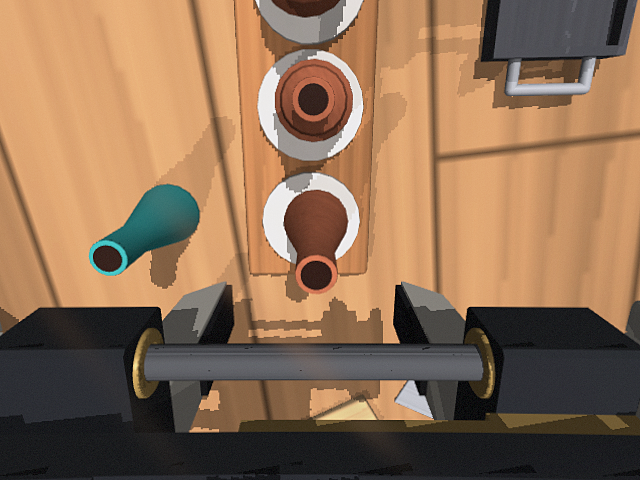

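The cone's rim is at (316,274), and my prediction was (314,275). The fingers straddle it, so I descend.

>>> step_hand --segments '[70, 1.5, 0.5, 25, 0, 70, 1.5, 0.5, 50, 0, 70, 1.5, 0.5, 65, 0, 70, 1.5, 0.5, 65, 0]'

```text
time: 1.98
tool_pos: [459.4, -190.2, 274.8]
tcp_rot: [-3.141, -0.0, 1.454]
contact_force: [0.1, -0.3, 0.1]
grip_width: 69.9
finger_force: 0.0
```

>>> step_hand --segments '[0, 0, 0, 0, 0, 0, 0, 0, 0, 0, 0, 0, 0, 0, 0, 0, 0, 0, 0, 0, 0, 0, 0, 0, 0]'

```text
time: 2.6
tool_pos: [459.6, -189.6, 274.8]
tcp_rot: [3.142, 0.0, 1.455]
contact_force: [0.4, 0.1, 0.0]
grip_width: 24.5
finger_force: 0.0
```

>>> step_hand --segments '[0, 0, 0, 0, 0, 0, 0, 0, 0, 0, 0, 0, 0, 0, 0]'

```text
time: 2.98
tool_pos: [459.7, -189.6, 274.8]
tcp_rot: [3.141, 0.0, 1.455]
contact_force: [0.6, -0.3, 0.8]
grip_width: 20.8
finger_force: 30.0
```

>>> step_hand --segments '[0, 0, 0, -15, 0, 0, 0, 0, -40, 0, 0, 0, 0, -70, 0, 0, 0, 0, -100, 0, 0, 0, 0, -120, 0]'

```text
time: 3.6
tool_pos: [459.5, -189.6, 395.8]
tcp_rot: [3.141, 0.0, 1.455]
contact_force: [0.2, 0.0, -2.1]
grip_width: 20.6
finger_force: 30.0
```

```bash
python3 d.py 662.7 184 390 1.46
```

```text
t 3.6 pos [ 459.5 -189.6  395.8] rot [3.141 0.    1.455] w 20.6 ff 30.0
tool d 394.6 158.6 5.8 turn -0.005
```

>>> step_hand --segments '[0, 20, 8, 0, 0, 0, 60, 24, 0, 0, 0, 105, 42, 0, 0, 0, 150, 60, 0, 0, 0, 195, 78, 0, 0]'

```text
time: 4.22
tool_pos: [560.1, -3.6, 394.3]
tcp_rot: [-3.141, 0.0, 1.455]
contact_force: [1.0, -0.2, -1.3]
grip_width: 20.6
finger_force: 30.0
```

>>> step_hand --segments '[0, 45, 18, 0, 0, 0, 90, 36, 0, 0, 0, 130, 52, 0, 0, 0, 165, 67, 0, 0, 0, 190, 77, 0, 0]'

```text
time: 4.85
tool_pos: [658.6, 176.5, 393.6]
tcp_rot: [-3.14, 0.0, 1.456]
contact_force: [-0.3, -0.1, -1.9]
grip_width: 20.5
finger_force: 30.0
```

```bash
python3 d.py 662.7 184 270 1.468
```

```text
t 4.85 pos [658.6 176.5 393.6] rot [-3.14   0.     1.456] w 20.5 ff 30.0
tool d 7.9 3.2 123.6 turn -0.012
```

>>> step_hand --segments '[0, 8, 3, 25, -0.012, 0, 8, 3, 60, -0.012, 0, 8, 3, 95, -0.012, 0, 8, 3, 115, -0.012, 0, 8, 3, 124, -0.012]'

```text
time: 5.48
tool_pos: [661.6, 182.3, 268.6]
tcp_rot: [-3.138, 0.001, 1.467]
contact_force: [-0.0, 0.2, -1.3]
grip_width: 20.9
finger_force: 30.0
```

```bash
python3 d.py 662.7 184 261.5 1.468
```

Run:
```python
from h import *
c=vision.capture("wrist"); cv2.imwrite("pics/w2.png",c["color"][:,:,::-1])
```

```text
t 5.475 pos [661.6 182.3 268.6] rot [-3.138e+00  1.000e-03  1.467e+00] w 20.9 ff 30.0
tool d 1.8 0.9 7.1 turn -0.001
```

View pics/w2.png

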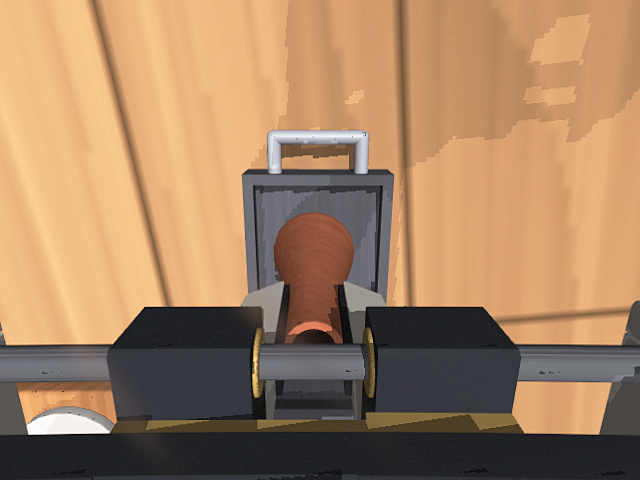

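The cone (foot centre about (314,255)) is centred in the end bay (walls at 252 to 388). I lower the last 7 mm, then release.

>>> step_hand --segments '[0, 1.5, 1, 3, 0, 0, 1.5, 1, 6, 0, 0, 1.5, 1, 7, 0, 0, 1.5, 1, 7, 0]'

```text
time: 6.02
tool_pos: [663.2, 183.8, 264.0]
tcp_rot: [3.141, 0.0, 1.467]
contact_force: [-0.2, 0.6, -2.0]
grip_width: 20.3
finger_force: 30.0
```

>>> step_hand --segments '[0, 0, 0, 0, 0]'

```text
time: 6.15
tool_pos: [663.2, 183.8, 264.0]
tcp_rot: [3.141, 0.0, 1.467]
contact_force: [-0.4, -0.3, -1.3]
grip_width: 21.0
finger_force: 30.0
```

>>> step_hand --segments '[0, 0, 0, 1, 0, 0, 0, 0, 2, 0, 0, 0, 0, 2, 0]'

```text
time: 6.52
tool_pos: [663.2, 183.8, 261.5]
tcp_rot: [-3.141, 0.0, 1.467]
contact_force: [-1.0, -0.6, -1.1]
grip_width: 20.7
finger_force: 30.0
```

>>> step_hand --segments '[0, 0, 0, 1, 0, 0, 0, 0, 1, 0]'

```text
time: 6.78
tool_pos: [663.3, 183.8, 260.8]
tcp_rot: [3.141, 0.0, 1.467]
contact_force: [-0.4, 1.3, -0.5]
grip_width: 20.5
finger_force: 30.0
```

>>> step_hand --segments '[30, 0, 0, 0, 0, 45, 0, 0, 0, 0, 70, 0, 0, 0, 0, 70, 0, 0, 0, 0, 70, 0, 0, 0, 0]'

```text
time: 7.4
tool_pos: [663.2, 183.8, 260.7]
tcp_rot: [3.142, 0.0, 1.467]
contact_force: [0.3, 0.6, 0.3]
grip_width: 65.3
finger_force: 0.0
```

>>> step_hand --segments '[70, 0, 0, -10, 0, 70, 0, 0, -30, 0, 70, 0, 0, -60, 0, 70, 0, 0, -80, 0, 70, 0, 0, -85, 0]'

```text
time: 8.02
tool_pos: [663.4, 183.8, 348.1]
tcp_rot: [3.138, -0.001, 1.467]
contact_force: [-0.4, 0.5, 0.7]
grip_width: 69.8
finger_force: 0.0
```

```bash
python3 d.py 468.2 -105.6 345 1.46
```

```text
t 8.025 pos [663.4 183.8 348.1] rot [ 3.138e+00 -1.000e-03  1.467e+00] w 69.8 ff 0.0
tool d -308.1 -164.1 3.1 turn 0.007
```

>>> step_hand --segments '[70, -45, -24, 0, 0, 70, -95, -50, 0, 0, 70, -145, -77, 0, 0, 70, -195, -104, 0, 0, 70, -245, -130, 0, 0]'

```text
time: 8.65
tool_pos: [507.1, -47.6, 345.4]
tcp_rot: [-3.141, 0.0, 1.467]
contact_force: [0.3, -0.9, -0.8]
grip_width: 69.7
finger_force: 0.0
```

>>> step_hand --segments '[70, -40, -21, 0, 0, 70, -63, -34, 0, 0, 70, -63, -34, 0, 0]'

```text
time: 9.02
tool_pos: [467.3, -106.6, 345.5]
tcp_rot: [-3.141, -0.0, 1.464]
contact_force: [1.3, 0.5, 0.0]
grip_width: 69.8
finger_force: 0.0
```

```bash
python3 d.py 468.2 -105.6 269 1.46
```

```text
t 9.025 pos [ 467.3 -106.6  345.5] rot [-3.141 -0.     1.464] w 69.8 ff 0.0
tool d 1.1 0.8 76.5 turn 0.004
```

>>> step_hand --segments '[70, 1, 1, 25, 0, 70, 1, 1, 50, 0, 70, 1, 1, 70, 0, 70, 1, 1, 76, 0, 70, 1, 1, 76, 0]'

```text
time: 9.65
tool_pos: [469.6, -104.2, 269.6]
tcp_rot: [-3.141, -0.0, 1.467]
contact_force: [0.5, -0.8, 0.7]
grip_width: 69.9
finger_force: 0.0
```

>>> step_hand --segments '[0, 0, 0, 0, 0, 0, 0, 0, 0, 0, 0, 0, 0, 0, 0, 0, 0, 0, 0, 0, 0, 0, 0, 0, 0]'

```text
time: 10.28
tool_pos: [469.2, -104.7, 269.8]
tcp_rot: [3.141, 0.0, 1.467]
contact_force: [0.5, -0.1, 0.1]
grip_width: 24.1
finger_force: 0.0
```

>>> step_hand --segments '[0, 0, 0, 0, 0, 0, 0, 0, 0, 0, 0, 0, 0, 0, 0]'

```text
time: 10.65
tool_pos: [469.1, -104.6, 269.6]
tcp_rot: [-3.141, 0.0, 1.467]
contact_force: [-0.7, -0.5, 0.1]
grip_width: 18.6
finger_force: 30.0
```

>>> step_hand --segments '[0, 0, 0, -15, 0, 0, 0, 0, -40, 0, 0, 0, 0, -70, 0, 0, 0, 0, -100, 0, 0, 0, 0, -120, 0]'

```text
time: 11.28
tool_pos: [469.2, -104.6, 390.8]
tcp_rot: [3.141, 0.0, 1.467]
contact_force: [0.4, -0.1, -2.7]
grip_width: 18.6
finger_force: 30.0
```

```bash
python3 d.py 654.4 104.4 390 1.468
```

```text
t 11.275 pos [ 469.2 -104.6  390.8] rot [3.141 0.    1.467] w 18.6 ff 30.0
tool d 227.1 162.5 0.8 turn -0.001
```

>>> step_hand --segments '[0, 18, 13, 0, 0, 0, 50, 36, 0, 0, 0, 85, 61, 0, 0, 0, 120, 86, 0, 0, 0, 155, 111, 0, 0]'

```text
time: 11.9
tool_pos: [596.4, 39.1, 389.1]
tcp_rot: [-3.141, 0.0, 1.467]
contact_force: [0.6, 0.4, -2.0]
grip_width: 18.5
finger_force: 30.0
```

>>> step_hand --segments '[0, 30, 22, 0, 0, 0, 55, 40, 0, 0, 0, 69, 49.5, 0, 0, 0, 72, 51.5, 0, 0, 0, 72, 51.5, 0, 0]'

```text
time: 12.52
tool_pos: [654.2, 104.0, 389.1]
tcp_rot: [-3.14, 0.001, 1.467]
contact_force: [0.1, -0.6, -2.5]
grip_width: 18.6
finger_force: 30.0
```

```bash
python3 d.py 654.4 104.4 266 1.468
```

```text
t 12.525 pos [654.2 104.  389.1] rot [-3.140e+00  1.000e-03  1.467e+00] w 18.6 ff 30.0
tool d 0.4 0.2 123.1 turn -0.001
```

>>> step_hand --segments '[0, 0, 0, 25, 0, 0, 0, 0, 60, 0, 0, 0, 0, 95, 0, 0, 0, 0, 115, 0, 0, 0, 0, 123, 0]'

```text
time: 13.15
tool_pos: [653.8, 103.4, 265.5]
tcp_rot: [-3.139, 0.001, 1.466]
contact_force: [-0.7, 0.5, -1.5]
grip_width: 18.6
finger_force: 30.0
```

>>> step_hand --segments '[0, 0, 0, 3, 0, 0, 0, 0, 6, 0, 0, 0, 0, 8, 0, 0, 0, 0, 8, 0]'

```text
time: 13.65
tool_pos: [654.4, 104.3, 259.0]
tcp_rot: [3.141, 0.0, 1.467]
contact_force: [0.0, -0.9, -2.4]
grip_width: 18.7
finger_force: 30.0
```

>>> step_hand --segments '[0, 0, 0, 1, 0, 0, 0, 0, 2, 0, 0, 0, 0, 2.5, 0, 0, 0, 0, 2.5, 0]'

```text
time: 14.15
tool_pos: [654.4, 104.3, 256.1]
tcp_rot: [-3.142, 0.0, 1.467]
contact_force: [-0.0, 0.1, -3.7]
grip_width: 18.9
finger_force: 30.0
```

>>> step_hand --segments '[0, 0, 0, 1, 0, 0, 0, 0, 1, 0]'

```text
time: 14.4
tool_pos: [654.4, 104.3, 255.6]
tcp_rot: [3.141, -0.0, 1.467]
contact_force: [-0.9, 1.0, 1.4]
grip_width: 18.3
finger_force: 30.0
```

Contact made; I release and go to the round vase.

>>> step_hand --segments '[30, 0, 0, 0, 0, 45, 0, 0, 0, 0, 70, 0, 0, 0, 0, 70, 0, 0, 0, 0, 70, 0, 0, 0, 0]'

```text
time: 15.02
tool_pos: [654.4, 104.3, 255.2]
tcp_rot: [3.142, 0.0, 1.467]
contact_force: [-0.9, 0.2, -0.6]
grip_width: 64.4
finger_force: 0.0
```

>>> step_hand --segments '[70, 0, 0, -10, 0, 70, 0, 0, -30, 0, 70, 0, 0, -60, 0, 70, 0, 0, -80, 0, 70, 0, 0, -85, 0]'

```text
time: 15.65
tool_pos: [654.6, 104.3, 342.5]
tcp_rot: [3.138, -0.0, 1.467]
contact_force: [-0.7, 0.2, 0.1]
grip_width: 69.9
finger_force: 0.0
```

```bash
python3 d.py 471.9 -31.6 345 1.46
```

```text
t 15.65 pos [654.6 104.3 342.5] rot [ 3.138 -0.     1.467] w 69.9 ff 0.0
tool d -154.1 -167.6 -2.5 turn 0.007
```

>>> step_hand --segments '[70, -30, -33, 0, 0, 70, -70, -76, 0, 0, 70, -110, -120, 0, 0, 70, -140, -153, 0, 0, 70, -154, -168, 0, 0]'

```text
time: 16.27
tool_pos: [469.3, -32.4, 340.0]
tcp_rot: [-3.14, 0.0, 1.465]
contact_force: [0.2, 0.0, 0.3]
grip_width: 70.5
finger_force: 0.0
```

>>> step_hand --segments '[70, 0, 0, 0, 0, 70, 0, 0, 0, 0]'

```text
time: 16.52
tool_pos: [471.9, -31.2, 340.2]
tcp_rot: [3.141, -0.0, 1.467]
contact_force: [-0.2, 0.5, 1.0]
grip_width: 70.1
finger_force: 0.0
```

```bash
python3 d.py 471.9 -31.6 263 1.46
```

```text
t 16.525 pos [471.9 -31.2 340.2] rot [ 3.141 -0.     1.467] w 70.1 ff 0.0
tool d -0.4 0.1 77.2 turn 0.007
```

>>> step_hand --segments '[70, 0, 0, 25, 0, 70, 0, 0, 50, 0, 70, 0, 0, 70, 0, 70, 0, 0, 77, 0, 70, 0, 0, 77, 0]'

```text
time: 17.15
tool_pos: [471.7, -31.1, 263.0]
tcp_rot: [-3.141, -0.0, 1.467]
contact_force: [-0.2, -0.2, 0.1]
grip_width: 70.0
finger_force: 0.0
```

>>> step_hand --segments '[0, 0, 0, 0, 0, 0, 0, 0, 0, 0, 0, 0, 0, 0, 0, 0, 0, 0, 0, 0, 0, 0, 0, 0, 0]'

```text
time: 17.77
tool_pos: [471.3, -31.5, 263.3]
tcp_rot: [3.141, 0.0, 1.467]
contact_force: [-0.4, -0.7, -0.6]
grip_width: 24.7
finger_force: 0.0
```

>>> step_hand --segments '[0, 0, 0, 0, 0, 0, 0, 0, 0, 0, 0, 0, 0, 0, 0]'

```text
time: 18.15
tool_pos: [471.3, -31.5, 263.3]
tcp_rot: [3.141, 0.0, 1.467]
contact_force: [-0.1, -0.7, 0.6]
grip_width: 20.8
finger_force: 30.0
```

Place height is TCP 249.3 at (646.2, 24.8).

>>> step_hand --segments '[0, 0, 0, -15, 0, 0, 0, 0, -40, 0, 0, 0, 0, -70, 0, 0, 0, 0, -100, 0, 0, 0, 0, -120, 0]'

```text
time: 18.77
tool_pos: [471.2, -31.4, 384.3]
tcp_rot: [3.141, 0.0, 1.467]
contact_force: [-0.4, 0.5, -2.2]
grip_width: 20.9
finger_force: 30.0
```

```bash
python3 d.py 646.2 24.8 385 1.468
```

```text
t 18.775 pos [471.2 -31.4 384.3] rot [3.141 0.    1.467] w 20.9 ff 30.0
tool d 74.0 168.2 -0.7 turn -0.001
```

>>> step_hand --segments '[0, 11, 25, 0, 0, 0, 28, 63, 0, 0, 0, 45, 103, 0, 0, 0, 61, 140, 0, 0, 0, 70, 160, 0, 0]'

```text
time: 19.4
tool_pos: [639.1, 22.2, 382.0]
tcp_rot: [-3.14, -0.0, 1.467]
contact_force: [0.5, 0.2, -1.2]
grip_width: 21.0
finger_force: 30.0
```

>>> step_hand --segments '[0, 4, 8, 10, 0, 0, 4, 8, 40, 0, 0, 4, 8, 75, 0, 0, 4, 8, 105, 0, 0, 4, 8, 120, 0]'

```text
time: 20.02
tool_pos: [645.0, 24.5, 260.7]
tcp_rot: [-3.137, 0.0, 1.467]
contact_force: [0.4, -0.1, -1.5]
grip_width: 21.1
finger_force: 30.0
```

```bash
python3 d.py 646.2 24.8 249.3 1.468
```

```text
t 20.025 pos [645.   24.5 260.7] rot [-3.137  0.     1.467] w 21.1 ff 30.0
tool d 0.4 1.2 11.4 turn -0.001
```

>>> step_hand --segments '[0, 0, 0, 3, 0, 0, 0, 0, 6, 0, 0, 0, 0, 8, 0, 0, 0, 0, 8, 0]'

```text
time: 20.52
tool_pos: [646.2, 24.7, 255.8]
tcp_rot: [3.141, 0.0, 1.467]
contact_force: [-0.2, -0.2, -2.1]
grip_width: 21.2
finger_force: 30.0
```

>>> step_hand --segments '[0, 0, 0, 0, 0]'

```text
time: 20.65
tool_pos: [646.2, 24.7, 255.7]
tcp_rot: [3.141, 0.0, 1.467]
contact_force: [-0.2, -0.2, -2.5]
grip_width: 21.0
finger_force: 30.0
```

>>> step_hand --segments '[0, 0, 0, 2, 0, 0, 0, 0, 4, 0, 0, 0, 0, 5, 0, 0, 0, 0, 6, 0, 0, 0, 0, 6, 0]'

```text
time: 21.28
tool_pos: [646.1, 24.7, 249.3]
tcp_rot: [3.141, 0.0, 1.467]
contact_force: [-0.1, 1.1, -1.4]
grip_width: 20.8
finger_force: 30.0
```

>>> step_hand --segments '[0, 0, 0, 0.5, 0, 0, 0, 0, 0.5, 0]'

```text
time: 21.52
tool_pos: [646.1, 24.7, 249.2]
tcp_rot: [3.141, 0.0, 1.467]
contact_force: [-0.9, -0.1, 3.5]
grip_width: 20.8
finger_force: 30.0
```

Contact. I release and go to the straight vase (grasp at foot + 74, so TCP 259).

>>> step_hand --segments '[30, 0, 0, 0, 0, 45, 0, 0, 0, 0, 70, 0, 0, 0, 0, 70, 0, 0, 0, 0, 70, 0, 0, 0, 0]'

```text
time: 22.15
tool_pos: [646.1, 24.7, 248.6]
tcp_rot: [3.142, 0.0, 1.467]
contact_force: [0.6, 0.2, 0.8]
grip_width: 65.6
finger_force: 0.0
```

>>> step_hand --segments '[70, 0, 0, -10, 0, 70, 0, 0, -30, 0, 70, 0, 0, -60, 0, 70, 0, 0, -80, 0, 70, 0, 0, -85, 0]'

```text
time: 22.78
tool_pos: [646.3, 24.7, 336.0]
tcp_rot: [3.138, 0.0, 1.467]
contact_force: [-0.7, -0.4, -0.3]
grip_width: 69.7
finger_force: 0.0
```

```bash
python3 d.py 473.7 46 340 1.46
```

```text
t 22.775 pos [646.3  24.7 336. ] rot [3.138 0.    1.467] w 69.7 ff 0.0
tool d 3.2 -173.9 -4.0 turn 0.007
```

>>> step_hand --segments '[70, 0, -30, 0, 0, 70, 1, -70, 0, 0, 70, 2, -115, 0, 0, 70, 3, -155, 0, 0, 70, 3, -174, 0, 0]'

```text
time: 23.4
tool_pos: [471.2, 46.1, 333.3]
tcp_rot: [-3.14, 0.0, 1.467]
contact_force: [-0.2, 0.2, 0.2]
grip_width: 70.1
finger_force: 0.0
```

>>> step_hand --segments '[70, 0, 0, 0, 0, 70, 0, 0, 0, 0]'

```text
time: 23.65
tool_pos: [474.1, 45.6, 333.7]
tcp_rot: [3.141, 0.0, 1.467]
contact_force: [0.1, -0.8, -0.9]
grip_width: 69.9
finger_force: 0.0
```

```bash
python3 d.py 473.7 46 259 1.46
```

```text
t 23.65 pos [474.1  45.6 333.7] rot [3.141 0.    1.467] w 69.9 ff 0.0
tool d 0.3 -0.5 74.7 turn 0.007
```

>>> step_hand --segments '[70, 0, 0, 25, 0, 70, 0, 0, 50, 0, 70, 0, 0, 69, 0, 70, 0, 0, 75, 0, 70, 0, 0, 75, 0]'

```text
time: 24.28
tool_pos: [473.9, 45.6, 258.5]
tcp_rot: [-3.141, 0.0, 1.467]
contact_force: [0.6, -0.1, 0.4]
grip_width: 70.1
finger_force: 0.0
```

>>> step_hand --segments '[0, 0, 0, 0, 0, 0, 0, 0, 0, 0, 0, 0, 0, 0, 0, 0, 0, 0, 0, 0, 0, 0, 0, 0, 0]'

```text
time: 24.9
tool_pos: [473.3, 45.8, 258.8]
tcp_rot: [3.141, 0.0, 1.467]
contact_force: [0.4, 0.2, -2.5]
grip_width: 24.8
finger_force: 30.4
```

>>> step_hand --segments '[0, 0, 0, 0, 0, 0, 0, 0, 0, 0, 0, 0, 0, 0, 0]'

```text
time: 25.28
tool_pos: [473.4, 45.7, 258.8]
tcp_rot: [3.141, 0.0, 1.467]
contact_force: [-0.4, 0.4, 0.5]
grip_width: 24.7
finger_force: 30.0
```

Place height is TCP 244.8 at (638, -54.8).

>>> step_hand --segments '[0, 0, 0, -15, 0, 0, 0, 0, -40, 0, 0, 0, 0, -70, 0, 0, 0, 0, -100, 0, 0, 0, 0, -120, 0]'

```text
time: 25.9
tool_pos: [473.2, 45.8, 379.6]
tcp_rot: [3.141, 0.0, 1.467]
contact_force: [-0.5, -0.8, -2.8]
grip_width: 24.9
finger_force: 30.0
```

```bash
python3 d.py 638 -54.8 380 1.468
```

```text
t 25.9 pos [473.2  45.8 379.6] rot [3.141 0.    1.467] w 24.9 ff 30.0
tool d -82.9 174.4 -0.4 turn -0.001
```

>>> step_hand --segments '[0, -12, 25, 0, 0, 0, -31, 65, 0, 0, 0, -50, 106, 0, 0, 0, -68, 144, 0, 0, 0, -78, 165, 0, 0]'

```text
time: 26.52
tool_pos: [630.6, -50.2, 377.4]
tcp_rot: [-3.14, 0.0, 1.466]
contact_force: [0.1, -0.1, -2.6]
grip_width: 24.7
finger_force: 30.0
```

>>> step_hand --segments '[0, -5, 9.4, 10, 0, 0, -5, 9.4, 40, 0, 0, -5, 9.4, 75, 0, 0, -5, 9.4, 105, 0, 0, -5, 9.4, 120, 0]'

```text
time: 27.15
tool_pos: [637.1, -54.3, 256.1]
tcp_rot: [-3.137, -0.0, 1.467]
contact_force: [0.1, -0.4, -1.6]
grip_width: 24.7
finger_force: 30.0
```

>>> step_hand --segments '[0, 0, 0, 3, 0, 0, 0, 0, 6, 0, 0, 0, 0, 8, 0, 0, 0, 0, 8, 0]'

```text
time: 27.65
tool_pos: [638.3, -54.9, 251.3]
tcp_rot: [3.141, 0.0, 1.467]
contact_force: [-0.1, -0.1, -2.2]
grip_width: 24.4
finger_force: 30.0
```

```bash
python3 d.py 638 -54.8 244.8 1.468
```

```text
t 27.65 pos [638.3 -54.9 251.3] rot [3.141 0.    1.467] w 24.4 ff 30.0
tool d 0.1 -0.3 6.5 turn -0.001
```

>>> step_hand --segments '[0, 0, 0, 2, 0, 0, 0, 0, 4, 0, 0, 0, 0, 5, 0, 0, 0, 0, 6, 0, 0, 0, 0, 6, 0]'

```text
time: 28.28
tool_pos: [638.2, -54.9, 244.8]
tcp_rot: [3.141, 0.0, 1.467]
contact_force: [-0.7, 0.9, -2.0]
grip_width: 24.8
finger_force: 30.0
```

>>> step_hand --segments '[0, 0, 0, 0.5, 0, 0, 0, 0, 0.5, 0]'

```text
time: 28.52
tool_pos: [638.2, -54.9, 244.8]
tcp_rot: [3.141, 0.0, 1.467]
contact_force: [-2.2, 0.9, 4.7]
grip_width: 24.7
finger_force: 30.0
```

Contact. I release, lift and move toward the robot's right so the tray is clear for viewing.

>>> step_hand --segments '[30, 0, 0, 0, 0, 45, 0, 0, 0, 0, 70, 0, 0, 0, 0, 70, 0, 0, 0, 0, 70, 0, 0, 0, 0]'

```text
time: 29.15
tool_pos: [638.2, -54.9, 244.2]
tcp_rot: [-3.142, 0.0, 1.467]
contact_force: [0.3, -0.0, 0.5]
grip_width: 65.3
finger_force: 0.0
```

>>> step_hand --segments '[70, 0, 0, -10, 0, 70, 0, 0, -35, 0, 70, 0, 0, -75, 0, 70, 0, 0, -110, 0, 70, 0, 0, -130, 0]'

```text
time: 29.78
tool_pos: [638.2, -54.9, 377.5]
tcp_rot: [3.138, 0.0, 1.467]
contact_force: [-0.7, -0.4, -0.6]
grip_width: 70.1
finger_force: 0.0
```

>>> step_hand --segments '[70, -20, -40, 0, 0, 70, -60, -80, 0, 0, 70, -100, -120, 0, 0, 70, -140, -160, 0, 0, 70, -170, -180, 0, 0]'

```text
time: 30.4
tool_pos: [439.6, -206.2, 375.3]
tcp_rot: [3.141, 0.001, 1.466]
contact_force: [-0.0, -0.3, -1.4]
grip_width: 70.0
finger_force: 0.0
```

>>> step_hand --segments '[70, -40, 0, 0, 0, 70, -80, 0, 0, 0, 70, -110, 0, 0, 0, 70, -110, 0, 0, 0]'

```text
time: 30.9
tool_pos: [429.6, -316.4, 374.8]
tcp_rot: [3.141, 0.001, 1.464]
contact_force: [0.1, -0.1, -0.0]
grip_width: 69.8
finger_force: 0.0
```

Run:
```python
from h import *
c=vision.capture("top"); cv2.imwrite("pics/e1.png",cv2.resize(c["color"][145:220,205:375,::-1],None,fx=4.7,fy=4.7,interpolation=cv2.INTER_CUBIC))
s=vision.capture("scene"); cv2.imwrite("pics/e2.png",s["color"][:,:,::-1])
for x,y,h in [(638,-54.8,88),(646.2,24.8,92),(654.4,104.4,98),(662.7,184,104)]:
    print(((project(c,[x,y,h+12])-[205,145]+.5)*4.7-.5).round(), project(s,[x,y,h+12]).round())
```

```text
[[628. 162.]] [[340. 297.]]
[[467. 146.]] [[379. 282.]]
[[305. 128.]] [[417. 266.]]
[[142. 110.]] [[453. 250.]]
```

View pics/e1.png

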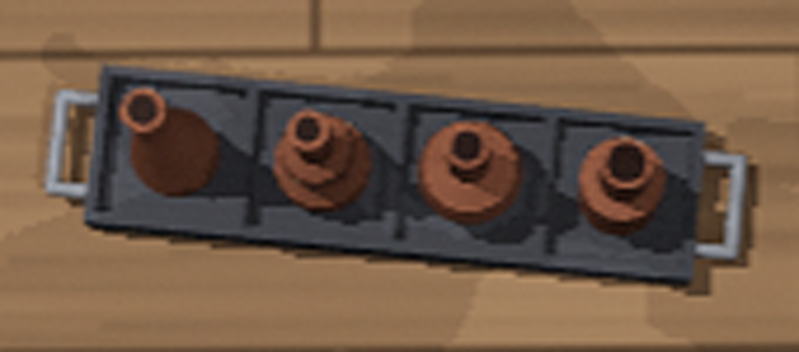

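View pics/e2.png

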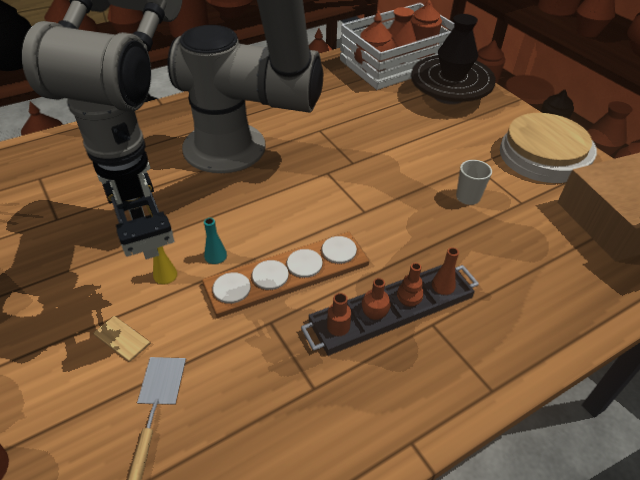

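All four vases stand upright in their mirrored bays. Their rims, at crop pixels (143,111), (308,129), (467,146) and (627,164), are within 2 px of the predicted positions. The cup, rib and spatula have not moved.

```bash
python3 -c "from plant import bot; print(bot.close_job())"
```

```text
the job is handed in; nothing more can be done
None
```

I moved all four vases to the kiln tray in reverse order, one standing upright near the middle of each bay, and handed the job in at about 31 s; the hand-in returned no verdict.

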